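Rack the turned specimens by height

ROBOT

A 7-joint arm with a two-finger parallel gripper is mounted at the origin on a cart in front of the work surface, level with it; the furniture and walls round the work are solid. World frame = base frame: x ahead of the robot, y to its left, z up, the work surface at z = 0. Lengths are in m, angles in rad, forces in N, time in s.
With the tool pointing down it reaches from about 0.4 to 0.85 m from the base axis. Payload 4.5 kg.
Tool frame: the origin (TCP) lies on the centre line of the jaws, within the pads' length; the fingertips stand 8 mm ahead of it and the grasp point (between the pads) lies 11 mm behind it; z points along the fingers, y is the line along which they close (so a half turn about z gives the same grasp; the last joint's range is limited). The gripper opens to 85 mm and grips with 20 to 120 N. Pads are 22 mm wide; open, the fingers measure 114 mm over their backs; the gripper's body (76 mm by 85 mm) begins 54 mm behind the grasp point. The pads swing forward as they close: fully open they stand 13 mm farther back than shut.
Start: joints at [-1.117, 0.689, -0.195, 1.565, 0.157, 0.902, -0.215], TCP at [0.255, 0.571, 0.239] pointing down, gripper open.
Joint ranges: [-3.01, 3.01], [-0.46, 2.08], [-1.47, 1.51], [0.13, 2.56], [-1, 4.14], [0.04, 2.09], [-2.66, 2.66]. Speed limits (rad/s): [2.57, 2.57, 3.14, 3.14, 3.14, 3.14, 3.14].

INTERFACE

Orientations are given as a 3x3 rotation matrix whose columns are the frame's x, y, z axes.
In Python, from cell import telemetry, imaging, bot gives the robot as it stands. The module is installed in compiled form; this text tells all that it offers.
- The arm moves only by the tool arm_command, never from a script. Its argument "commands" is a list of rows, each a list of 5 numbers: the shift along the tool's x, y, z in m, then the turn about the tool's z in rad, then the closure, from -1 (fully open) to 1 (shut), so that 0 is half open. In form: [[x, y, z, turn, gripper], ...]. A call has 1 to 5 rows; each row is the pose to reach, as a shift and turn from the pose commanded when the call began, along the tool's axes at that moment; what a row does not reach only later rows make up. A row lasts 1/8 s, in which the tool goes at most 62.5 mm and 10.7 degrees, less where a joint would pass 70% of its speed; a pose out of reach is approached as far as the arm can. A call with a gripper value outside its range is refused whole. The fingers move at their own pace and stop on an object; "newtons" is the grip in N (left out, the last holds). Time passes only in rows, so rows that repeat a pose let the fingers close. It gives the time, the measured TCP pose, the force, the opening and the grip force at its end, in the units of the state.
- telemetry.get_state(): the state, without advancing time (a new reading comes with each control period).
- imaging.capture(name): name is "side" or "top"; returns a dict with "image" (400x640x3 uint8, blue, green, red), "range_z" (400x640 float32, m along the optical axis (not along the pixel's ray), 0 where there is no reading), "fx", "fy", "cx", "cy" (pixels), "dist_coeffs" ([k1, k2, p1, p2, k3] as OpenCV has them; the pictures are not rectified), "extrinsics" (4x4, takes a point from world to camera coordinates). Camera axes: x right, y down, z forward; pixel columns grow to the right and rows downward; lengths in m; the calibration is good to about 2 mm. A picture is of the moment at which its call begins.
- bot.hand_in(): hands the job in; it is judged then, once.
The state is a dict: "clock": time; "joints": joint angles; "qd": joint speeds; "joint_torque": joint torques, N m; "position": TCP position; "ee_rot": TCP orientation; "ft_force": force on the tool from outside, world axes, zero at the start; "torque": the same for the moment, N m; "opening": opening from 0.0 (shut) to 1.0 (fully open); "gripper_force": force on a finger pad.
Only numpy, scipy, OpenCV 4.12 (cv2) and the standard library are available. Lean on these libraries where they do the work, as an engineer would, in place of code of your own. Each camera call takes 0.05 s, during which the arm holds its last target. There are 200 camera calls.

TASK

Move the four turned steel specimens from the deep wells of the black block into the pockets of the wooden tray, one to a pocket, in order of height: the tallest in the pocket next to the brass bar, the shortest in the pocket at the far end. Leave them all standing upright on the pocket floors, and do not shift the gear, the bearing ring or the grease tin.

Things in the scene. Friction and masses are not known exactly. Their poses are not given: they have to be found in the camera images.
- neck_pin: the tallest specimen, 110 mm: stepped, the shank ends in a flat shoulder at 65 mm, from there a slender neck 14 mm in diameter to the flat top at 110 mm. Loose turned steel, origin at the centre of its underside, z up along its axis. Round foot and shank 24 mm in diameter (edge barely broken). About 0.27 kg.
- bored_pin: the second tallest specimen, 95 mm: a plain straight bar 24 mm in diameter over its whole height, with a dark round 13 mm bore mark in the middle of its flat top. Loose turned steel, origin at the centre of its underside, z up along its axis. Round foot and shank 24 mm in diameter (edge barely broken). About 0.32 kg.
- cone_pin: the third tallest specimen, 80 mm: straight 24 mm bar up to 64 mm, then a pointed cone to the tip at 80 mm. Loose turned steel, origin at the centre of its underside, z up along its axis. Round foot and shank 24 mm in diameter (edge barely broken). About 0.24 kg.
- drum_pin: the shortest specimen, 65 mm: a thick drum-shaped head, 34 mm in diameter, from 43 mm up to the flat top at 65 mm. Loose turned steel, origin at the centre of its underside, z up along its axis. Round foot and shank 24 mm in diameter (edge barely broken) below the head. About 0.26 kg.
- well_block: black plastic block holding the specimens at the start, in any order; fixed to the bench. 56 (x) x 208 (y) x 41 mm high, origin at the centre of its underside. Four round wells along its y axis at y = +75, +25, -25, -75 mm, x = 0, 27 mm wide, 35 mm deep (floor 6 mm above the bench): a specimen comes out only straight up. It may be the nearer or the farther of block and tray.
- tray: wooden tray, fixed, empty. 60 mm (x), 22 mm high, from y = -128 to +104 mm; origin on the bench under the middle of its row of four pockets at y = +75, +25, -25, -75 mm, x = 0, each 42 mm square, 16 mm deep (floor 6 mm above the bench). A raised brass bar (12 mm wide, top at 30 mm) lies across the -y end at y = -117 mm. The tray lies roughly parallel to the block.
- gear: bystander: loose spur gear 60 mm across and 14 mm high lying between block and tray; origin at the centre of its underside. To be left where it is. All the work lies in the bay between two tall solid machines, a cream one on the robot's right (side at world y = 0.03, front at x = 0.40) and a green one on its left (side at y = 0.38): keep the arm clear of both, and enter the bay from the robot's side.
- bearing_ring: bystander: loose bearing ring, 52 mm across, 15 mm high, lying to the left, near the green machine; origin at the centre of its underside. To be left where it is.
- grease_tin: bystander: loose flat round tin 64 mm across, 31 mm high, near the left front; origin at the centre of its underside. To be left where it is.
There are look-alikes about, which are no part of the job. What is shaped like the drum_pin but purple is not meant.

How it is judged:
At the end, for the whole second after the job is handed in: Each specimen is released and at rest in its own tray pocket (within 12 mm of its centre in tray x and y, foot within 4 mm of the floor, lean under 0.1 rad), in order of height: neck pin at y = -75 mm by the brass bar, bored pin -25, cone pin +25, drum pin +75 (x of neck_pin in the frame of tray between -0.012 and 0.012 m and y of neck_pin in the frame of tray between -0.087 and -0.063 m and z of each of neck_pin, bored_pin, cone_pin, drum_pin in the frame of tray below 0.01 m and angle between each of neck_pin, bored_pin, cone_pin, drum_pin's own z axis and vertical below 0.1 rad and linear speed of each of neck_pin, bored_pin, cone_pin, drum_pin below 0.02 m/s and x of bored_pin in the frame of tray between -0.012 and 0.012 m and y of bored_pin in the frame of tray between -0.037 and -0.013 m and x of cone_pin in the frame of tray between -0.012 and 0.012 m and y of cone_pin in the frame of tray between 0.013 and 0.037 m and x of drum_pin in the frame of tray between -0.012 and 0.012 m and y of drum_pin in the frame of tray between 0.063 and 0.087 m); the robot touches nothing.
It fails at once if the gear is shifted by more than 30 mm (distance of gear from where it was at the start of the episode above 0.03 m).
It fails at once if the bearing ring is shifted by more than 30 mm (distance of bearing_ring from where it was at the start of the episode above 0.03 m).
It fails at once if the grease tin is shifted by more than 30 mm (distance of grease_tin from where it was at the start of the episode above 0.03 m).
It also fails if it takes over 106 s, if anything falls off the work surface, if the arm or the gripper's body presses on something with over 40 N, if the wrist force passes 120 N, or if a joint passes its speed limit or range.

## Working session

There is one attempt and no reset: what is moved stays moved. The work goes in short steps, Python scripts to look and compute and a tool call to move; the robot and the scene stay as the last step left them, time stands still between calls to the robot, and variables do not carry over. Pictures are saved under pics/ and viewed, at most 14 in all, crops included, and the job is handed in when it is done.

Besides the shell and the picture viewer there is one more tool, called after ">>>" as name([rows], argument=value, ...), one row to a line, values as JSON. arm_command: Moves the arm, as the interface text tells. Its arguments: {"type":"object","properties":{"commands":{"type":"array","items":{"type":"array","items":{"type":"number"}}},"newtons":{"type":"number"}},"required":["commands"]}

```bash
mkdir -p pics
python3 - <<'E'
from cell import telemetry, imaging
import cv2,numpy as np
s=telemetry.get_state()
for k in s: print(k,np.round(s[k],3).tolist())
for n in("side","top"):
    c=imaging.capture(n); cv2.imwrite(f"pics/{n}0.png",c["image"]); np.savez(f"{n}0.npz",**c)
    E=c["extrinsics"]; print(n,c["fx"],c["fy"],c["cx"],c["cy"],c["dist_coeffs"],np.round(E,3).tolist(),"cam pos",-E[:3,:3].T@E[:3,3])
E
```

```text
clock 0.0
joints [-1.117, 0.69, -0.195, 1.566, 0.157, 0.902, -0.215]
qd [-0.002, 0.0, -0.002, 0.001, -0.001, 0.001, 0.0]
joint_torque [0.0, -53.962, -1.267, -15.855, 0.009, 0.009, -0.0]
position [0.254, 0.57, 0.238]
ee_rot [[-0.913, 0.407, -0.001], [0.407, 0.913, -0.002], [-0.0, -0.002, -1.0]]
ft_force [0.473, 0.851, 0.092]
torque [-0.041, 0.029, -0.025]
gripper_force 0.0
opening 1.0
side 424.1444606607769 424.1444606607769 318.8864815412401 197.52290813564684 [-0.04924659  0.          0.          0.          0.        ] [[0.849, -0.529, -0.015, -0.259], [-0.364, -0.563, -0.742, 0.405], [0.384, 0.635, -0.67, 0.565], [0.0, 0.0, 0.0, 1.0]] cam pos [ 0.15029301 -0.26817756  0.67522222]
top 420.1529698280328 420.1529698280328 315.74572584431115 199.57820952486657 [0.00379715 0.         0.         0.         0.        ] [[0.023, -0.999, 0.028, 0.31], [-0.986, -0.028, -0.162, 0.546], [0.163, -0.024, -0.986, 0.825], [0.0, 0.0, 0.0, 1.0]] cam pos [0.39728483 0.34445787 0.89328004]
```

View pics/side0.png

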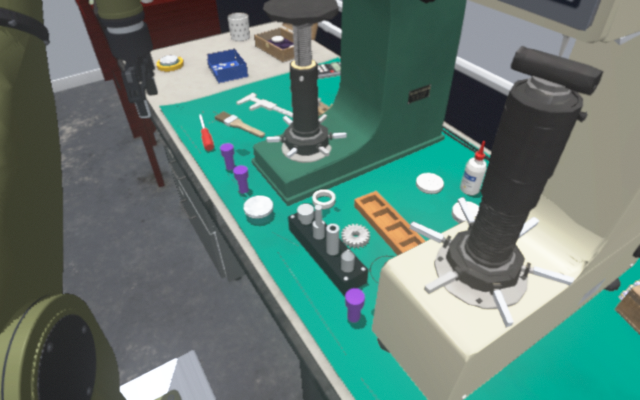

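View pics/top0.png

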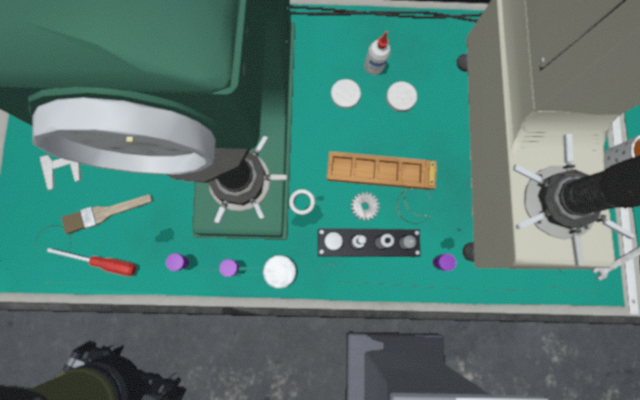

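```bash
cat > h.py <<'E'
import numpy as np,cv2
def cloud(c):
    h,w=c["range_z"].shape
    uv=np.stack(np.meshgrid(np.arange(w),np.arange(h)),-1).reshape(-1,1,2).astype(float)
    K=np.array([[c["fx"],0,c["cx"]],[0,c["fy"],c["cy"]],[0,0,1.]])
    r=cv2.undistortPoints(uv,K,c["dist_coeffs"])[:,0]
    z=c["range_z"].reshape(-1).astype(float)
    E=c["extrinsics"]; p=np.c_[r*z[:,None],z]
    P=(p-E[:3,3])@E[:3,:3]; P[z==0]=np.nan
    return P.reshape(h,w,3)
def rect(P):
    r=cv2.minAreaRect((P[:,:2]*1000).astype(np.float32)); return np.round(r[0],1),np.round(r[1],1),round(r[2],2)
E
python3 - <<'E'
from h import *
c=dict(np.load("top0.npz")); P=cloud(c); im=c["image"]
hsv=cv2.cvtColor(im,cv2.COLOR_BGR2HSV)
x,y,z=P[...,0],P[...,1],P[...,2]
print("bench z",np.nanmedian(z[270:290,310:420]))
m=(hsv[...,0]>5)&(hsv[...,0]<25)&(hsv[...,1]>100); m[:145]=0;m[195:]=0;m[:,:320]=0;m[:,445:]=0
print("tray",m.sum(),rect(P[m&(z>.016)&(z<.026)]),rect(P[m&(z>.018)]))
m=(hsv[...,2]<70); m[:222]=0;m[262:]=0;m[:,:312]=0;m[:,425:]=0
print("block",rect(P[m&(z>.036)&(z<.046)]))
b=np.zeros_like(m); b[222:262,312:425]=1
for lo,hi in((.046,.2),):
    n,l,st,_=cv2.connectedComponentsWithStats((b&(z>.046)).astype(np.uint8))
    for i in range(1,n):
        q=P[l==i]; t=q[:,2].max(); tp=q[q[:,2]>t-.008]; print(len(q),round(t,3),np.round(tp.mean(0),4),np.round((tp.max(0)+tp.min(0))/2,4),np.round(np.ptp(tp,axis=0),3))
a=cv2.resize(im[140:270,300:480],None,fx=4,fy=4,interpolation=cv2.INTER_CUBIC); cv2.imwrite("pics/crop0.png",a)
E
```

```text
bench z -0.000984087965345388
tray 2935 (array([610.3, 183.4]), array([229.8,  59.8]), 86.51) (array([610. , 183.4]), array([229.8,  59.2]), 86.45)
block (array([453.7, 189.1]), array([ 51.1, 154.1]), 1.43)
239 0.074 [0.4527 0.2888 0.0701] [0.4522 0.2886 0.0704] [0.031 0.032 0.008]
135 0.118 [0.4539 0.2391 0.1149] [0.4541 0.2388 0.1148] [0.011 0.014 0.006]
182 0.103 [0.4545 0.1891 0.1001] [0.4546 0.1892 0.0995] [0.023 0.021 0.007]
140 0.087 [0.4555 0.1398 0.0823] [0.4553 0.1384 0.0832] [0.012 0.009 0.008]
```

View pics/crop0.png

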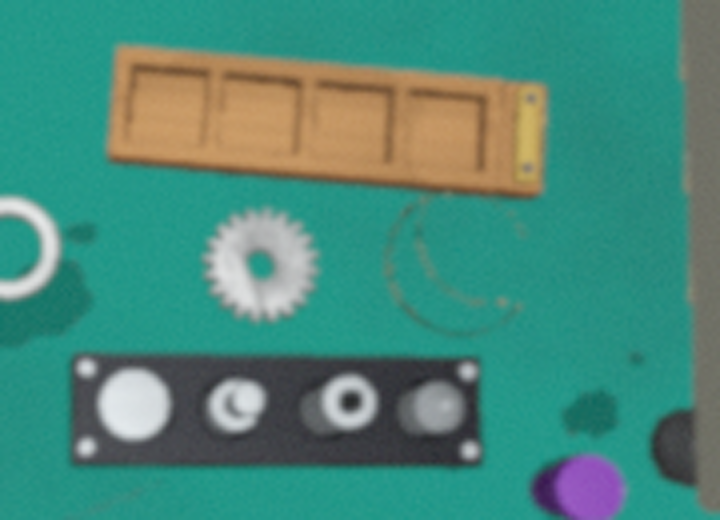

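Both views agree. From left to right in the crop, the block holds the drum (135,403), neck (240,403), bored (350,403) and cone (435,405) pins. The tray is above it, with the brass bar at its right end (530,135), and the gear lies between them (260,265). I'll move to the bay mouth and align the tool.

>>> arm_command([
  [-0.02,-0.03,0,0.12,-1],
  [-0.04,-0.06,0,0.24,-1],
  [-0.06,-0.09,0,0.36,-1],
  [-0.08,-0.115,0,0.48,-1],
  [-0.1,-0.135,0,0.58,-1],
])

```text
clock: 0.72
position: [0.2909, 0.4052, 0.2391]
ee_rot: [[-0.538, 0.843, -0.0], [0.843, 0.538, -0.001], [-0.001, -0.001, -1.0]]
ft_force: [0.2, -0.2, -0.1]
opening: 0.998
gripper_force: 0.0
```

```bash
cat > st.py <<'E'
from cell import telemetry
import numpy as np,sys
s=telemetry.get_state(); R=np.array(s["ee_rot"]); p=np.array(s["position"])
print(s["clock"],"p",np.round(p,4),"R",np.round(R,3).tolist(),"F",np.round(s["ft_force"],1),"op",np.round(s["opening"],3),s["gripper_force"],"q",np.round(s["joints"],2))
if len(sys.argv)>3: print("tool shift",np.round(R.T@(np.array(sys.argv[1:4],float)-p),4),"turn",np.round(np.arctan2(R[1,1],R[0,1]),4))
E
python3 st.py .33 .24 .24
```

```text
0.725 p [0.2909 0.4052 0.2391] R [[-0.538, 0.843, -0.0], [0.843, 0.538, -0.001], [-0.001, -0.001, -1.0]] F [ 0.2 -0.2 -0.1] op 0.998 0.0 q [-1.01  0.52 -0.04  1.94  0.04  0.68 -0.51]
tool shift [-0.1603 -0.0559 -0.0007] turn 0.5675
```

>>> arm_command([
  [-0.03,-0.01,0,0.12,-1],
  [-0.06,-0.02,0,0.24,-1],
  [-0.1,-0.035,0,0.36,-1],
  [-0.14,-0.047,0,0.48,-1],
  [-0.16,-0.055,0,0.57,-1],
])

```text
clock: 1.35
position: [0.3314, 0.2403, 0.2392]
ee_rot: [[0.005, 1.0, -0.0], [1.0, -0.005, -0.001], [-0.001, -0.0, -1.0]]
ft_force: [-0.1, 0.6, -0.7]
opening: 1.002
gripper_force: 0.0
```

```bash
python3 st.py .454 .239 .2
```

```text
1.35 p [0.3314 0.2403 0.2392] R [[0.005, 1.0, -0.0], [1.0, -0.005, -0.001], [-0.001, -0.0, -1.0]] F [-0.1  0.6 -0.7] op 1.002 0.0 q [-0.81  0.42  0.1   2.19 -0.08  0.54 -0.65]
tool shift [-0.0007  0.1226  0.0392] turn -0.0051
```

>>> arm_command([
  [0,0.04,0,0,-0.3],
  [0,0.08,0,0,-0.3],
  [-0.001,0.115,0,0,-0.3],
  [-0.001,0.123,0.02,0,-0.3],
  [-0.001,0.123,0.06,0,-0.3],
])

```text
clock: 1.98
position: [0.4565, 0.2432, 0.1795]
ee_rot: [[-0.0, 1.0, 0.004], [1.0, 0.0, 0.003], [0.003, 0.004, -1.0]]
ft_force: [-0.7, 0.5, -1.1]
opening: 0.651
gripper_force: 0.0
```

```bash
python3 st.py .454 .239 .085
python3 - <<'E'
from cell import imaging
import cv2
c=imaging.capture("side"); cv2.imwrite("pics/s1.png",cv2.resize(c["image"][100:340,220:500],None,fx=2.5,fy=2.5))
E
```

```text
1.975 p [0.4565 0.2432 0.1795] R [[-0.0, 1.0, 0.004], [1.0, 0.0, 0.003], [0.003, 0.004, -1.0]] F [-0.7  0.5 -1.1] op 0.651 0.0 q [-0.62  0.64  0.07  1.96 -0.09  0.54 -0.49]
tool shift [-0.0045 -0.0029  0.0944] turn 0.0003
```

View pics/s1.png

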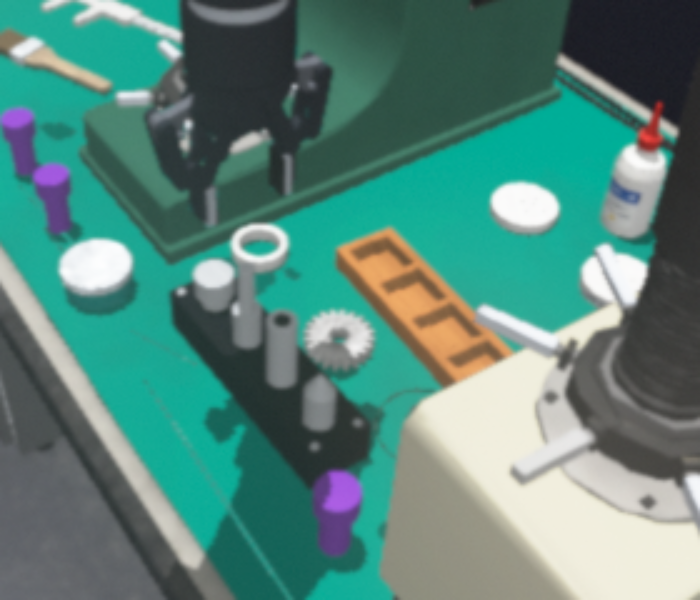

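The picture shows the open fingers at (205,200) and (290,170), straddling x above the neck pin (245,285), with everything else untouched. I'll descend next.

>>> arm_command([
  [0,0,0,0,-0.3],
  [-0.001,0,0.02,0,-0.3],
  [-0.002,0,0.03,0,-0.3],
  [-0.002,0,0.03,0,-0.3],
])

```text
clock: 2.52
position: [0.4542, 0.2397, 0.1497]
ee_rot: [[-0.001, 1.0, -0.0], [1.0, 0.001, 0.0], [0.0, -0.0, -1.0]]
ft_force: [0.9, -0.1, 0.7]
opening: 0.651
gripper_force: 0.0
```

```bash
python3 st.py .454 .239 .085
```

```text
2.525 p [0.4542 0.2397 0.1497] R [[-0.001, 1.0, -0.0], [1.0, 0.001, 0.0], [0.0, -0.0, -1.0]] F [ 0.9 -0.1  0.7] op 0.651 0.0 q [-0.61  0.69  0.06  1.99 -0.09  0.46 -0.48]
tool shift [-0.0007 -0.0002  0.0647] turn 0.0011
```

>>> arm_command([
  [-0.001,0,0.025,0,-0.3],
  [-0.001,0,0.05,0,-0.3],
  [-0.001,0,0.065,0,-0.3],
  [-0.001,0,0.065,0,-0.3],
])

```text
clock: 3.02
position: [0.454, 0.2385, 0.084]
ee_rot: [[-0.001, 1.0, -0.001], [1.0, 0.001, -0.0], [-0.0, -0.001, -1.0]]
ft_force: [0.1, 0.8, -0.8]
opening: 0.65
gripper_force: 0.0
```

>>> arm_command([
  [0,0,0,0,0.9],
  [0,0,0,0,0.9],
  [0,0,0,0,1],
  [0,0,0,0,1],
  [0,0,0,0,1],
], newtons=60)

```text
clock: 3.65
position: [0.4548, 0.2388, 0.0851]
ee_rot: [[-0.001, 1.0, 0.001], [1.0, 0.001, 0.001], [0.001, 0.002, -1.0]]
ft_force: [-0.8, 0.7, 5.7]
opening: 0.144
gripper_force: 58.3
```

```bash
python3 st.py .454 .239 .085
```

```text
3.65 p [0.4548 0.2388 0.0851] R [[-0.001, 1.0, 0.001], [1.0, 0.001, 0.001], [0.001, 0.002, -1.0]] F [-0.8  0.7  5.7] op 0.144 58.328490257263184 q [-0.6   0.8   0.04  2.03 -0.1   0.31 -0.47]
tool shift [ 0.0002 -0.0008  0.0001] turn 0.0009
```

>>> arm_command([
  [0,0,-0.01,0,1],
  [0,0,-0.025,0,1],
  [0,0,-0.045,0,1],
  [0,0,-0.06,0,1],
  [0,0,-0.06,0,1],
])

```text
clock: 4.28
position: [0.4549, 0.2389, 0.1457]
ee_rot: [[-0.001, 1.0, 0.002], [1.0, 0.001, 0.001], [0.001, 0.002, -1.0]]
ft_force: [-0.3, -0.5, -2.5]
opening: 0.149
gripper_force: 58.5
```

```bash
python3 st.py .606 .1205 .145
python3 - <<'E'
from cell import imaging
import cv2
c=imaging.capture("side"); cv2.imwrite("pics/s2.png",cv2.resize(c["image"][100:300,220:460],None,fx=2.5,fy=2.5))
E
```

```text
4.275 p [0.4549 0.2389 0.1457] R [[-0.001, 1.0, 0.002], [1.0, 0.001, 0.001], [0.001, 0.002, -1.0]] F [-0.3 -0.5 -2.5] op 0.149 58.47101926803589 q [-0.61  0.69  0.06  2.   -0.09  0.45 -0.48]
tool shift [-0.1185  0.1509  0.0008] turn 0.0009
```

View pics/s2.png

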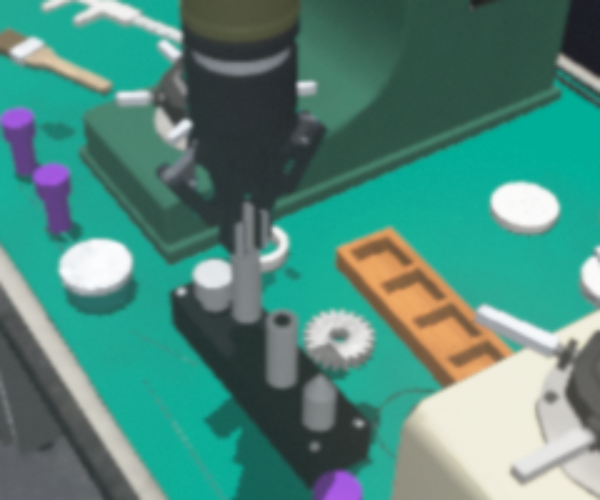

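The neck pin hangs upright between the pads (250,280), clear of the block. I'll carry it over to its pocket.

>>> arm_command([
  [0,0.03,0,0,1],
  [-0.01,0.065,0,0,1],
  [-0.04,0.1,0,0,1],
  [-0.075,0.13,0,0,1],
  [-0.09,0.145,0,0,1],
])

```text
clock: 4.95
position: [0.6005, 0.1447, 0.1433]
ee_rot: [[0.003, 1.0, -0.001], [1.0, -0.003, -0.003], [-0.003, -0.001, -1.0]]
ft_force: [-0.2, -0.4, -2.3]
opening: 0.147
gripper_force: 58.7
```

>>> arm_command([
  [-0.015,0.004,0,0,1],
  [-0.028,0.006,0,0,1],
  [-0.028,0.006,0,0,1],
  [-0.028,0.006,0,0,1],
])

```text
clock: 5.45
position: [0.6047, 0.1221, 0.1443]
ee_rot: [[-0.003, 1.0, -0.001], [1.0, 0.003, 0.001], [0.001, -0.001, -1.0]]
ft_force: [-0.1, 0.2, -1.5]
opening: 0.144
gripper_force: 58.7
```

```bash
python3 st.py .606 .1205 .145
python3 - <<'E'
from cell import imaging
import cv2
c=imaging.capture("top"); cv2.imwrite("pics/t3.png",c["image"])
E
```

```text
5.45 p [0.6047 0.1221 0.1443] R [[-0.003, 1.0, -0.001], [1.0, 0.003, 0.001], [0.001, -0.001, -1.0]] F [-0.1  0.2 -1.5] op 0.144 58.72333288192749 q [-0.29  0.8   0.03  1.68 -0.04  0.66 -0.24]
tool shift [-0.0016  0.0013 -0.0007] turn 0.0026
```

View pics/t3.png

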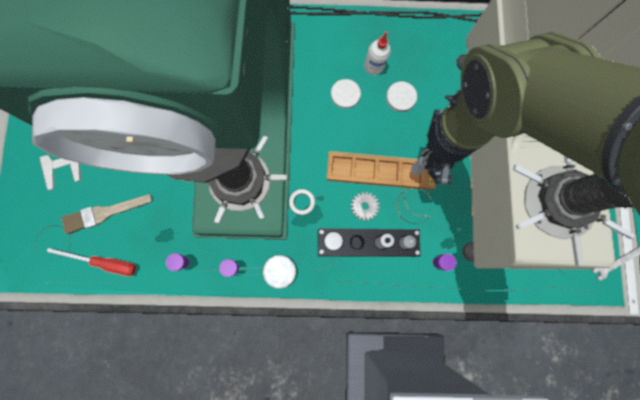

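The well where the neck pin stood (358,242) is empty. The gripper is over the bar-end pocket (around 425,170), and the forearm runs well above the cream machine. I'll lower it.

>>> arm_command([
  [-0.001,0.001,0.02,0,1],
  [-0.001,0.001,0.04,0,1],
  [-0.001,0.001,0.052,0,1],
  [-0.001,0.001,0.058,0,1],
  [-0.001,0.001,0.058,0,1],
])

```text
clock: 6.12
position: [0.6064, 0.12, 0.0863]
ee_rot: [[-0.001, 1.0, 0.0], [1.0, 0.001, 0.0], [0.0, 0.0, -1.0]]
ft_force: [-0.4, 0.1, -1.5]
opening: 0.149
gripper_force: 59.2
```

```bash
python3 st.py .606 .1205 .085
```

```text
6.125 p [0.6064 0.12   0.0863] R [[-0.001, 1.0, 0.0], [1.0, 0.001, 0.0], [0.0, 0.0, -1.0]] F [-0.4  0.1 -1.5] op 0.149 59.23181176185608 q [-0.28  0.88  0.03  1.71 -0.04  0.55 -0.23]
tool shift [ 0.0005 -0.0004  0.0013] turn 0.0014
```

>>> arm_command([
  [0,0,0.001,0,1],
  [0,0,0.002,0,1],
  [0,0,0.002,0,1],
])

```text
clock: 6.5
position: [0.6069, 0.1198, 0.0852]
ee_rot: [[-0.001, 1.0, 0.001], [1.0, 0.001, 0.0], [0.0, 0.001, -1.0]]
ft_force: [-0.5, 0.2, 4.2]
opening: 0.149
gripper_force: 59.6
```

>>> arm_command([
  [0,0,0,0,0.5],
  [0,0,0,0,0.2],
  [0,0,0,0,-0.1],
  [0,0,0,0,-0.3],
  [0,0,0,0,-0.3],
])

```text
clock: 7.12
position: [0.6063, 0.1197, 0.0842]
ee_rot: [[-0.001, 1.0, -0.0], [1.0, 0.001, 0.0], [0.0, -0.0, -1.0]]
ft_force: [0.4, 0.6, 1.0]
opening: 0.655
gripper_force: 0.0
```

>>> arm_command([
  [0,0,-0.01,0,-0.3],
  [0,0,-0.03,0,-0.3],
  [0,0,-0.06,0,-0.3],
  [0,0,-0.08,0,-0.3],
  [0,0,-0.08,0,-0.3],
])

```text
clock: 7.75
position: [0.6078, 0.1199, 0.1665]
ee_rot: [[-0.001, 1.0, 0.004], [1.0, 0.001, 0.001], [0.001, 0.004, -1.0]]
ft_force: [0.2, 0.3, -1.3]
opening: 0.655
gripper_force: 0.0
```

```bash
python3 st.py .4545 .189 .145
python3 - <<'E'
from cell import imaging
import cv2
c=imaging.capture("side"); cv2.imwrite("pics/s4.png",cv2.resize(c["image"][120:320,280:520],None,fx=2.5,fy=2.5))
E
```

```text
7.75 p [0.6078 0.1199 0.1665] R [[-0.001, 1.0, 0.004], [1.0, 0.001, 0.001], [0.001, 0.004, -1.0]] F [ 0.2  0.3 -1.3] op 0.655 0.0 q [-0.29  0.77  0.03  1.66 -0.04  0.71 -0.24]
tool shift [ 0.0692 -0.1533  0.0209] turn 0.0008
```

View pics/s4.png

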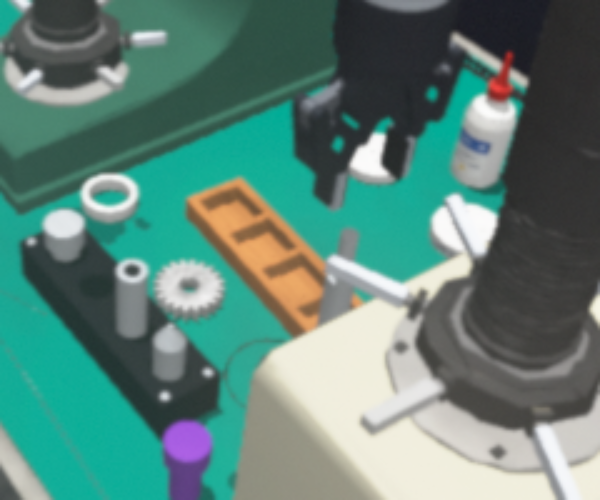

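The neck pin stands upright in the bar-end pocket (345,265), and the bored pin (130,300) is next.

>>> arm_command([
  [0.015,-0.03,0,0,-0.3],
  [0.03,-0.07,0,0,-0.3],
  [0.045,-0.11,0,0,-0.3],
  [0.06,-0.14,0,0,-0.3],
  [0.069,-0.153,0,0,-0.3],
])

```text
clock: 8.43
position: [0.451, 0.189, 0.1636]
ee_rot: [[-0.003, 1.0, -0.003], [1.0, 0.003, -0.001], [-0.001, -0.003, -1.0]]
ft_force: [0.4, -0.3, 0.8]
opening: 0.646
gripper_force: 0.0
```

>>> arm_command([
  [0,0,0,0,-0.3],
  [0,0,0,0,-0.3],
  [0,0,0,0,-0.3],
])

```text
clock: 8.8
position: [0.4546, 0.1877, 0.1642]
ee_rot: [[0.001, 1.0, 0.001], [1.0, -0.001, -0.0], [-0.0, 0.001, -1.0]]
ft_force: [0.2, -0.6, 0.4]
opening: 0.65
gripper_force: 0.0
```

```bash
python3 st.py .4545 .189 .069
```

```text
8.8 p [0.4546 0.1877 0.1642] R [[0.001, 1.0, 0.001], [1.0, -0.001, -0.0], [-0.0, 0.001, -1.0]] F [ 0.2 -0.6  0.4] op 0.65 0.0 q [-0.52  0.64  0.05  2.04 -0.07  0.46 -0.42]
tool shift [ 0.0013 -0.0002  0.0952] turn -0.0009
```

>>> arm_command([
  [0.001,0,0.03,0,-0.3],
  [0.001,0,0.06,0,-0.3],
  [0.001,0,0.085,0,-0.3],
  [0.001,0,0.095,0,-0.3],
  [0.001,0,0.095,0,-0.3],
])

```text
clock: 9.43
position: [0.4535, 0.1891, 0.069]
ee_rot: [[-0.0, 1.0, -0.0], [1.0, 0.0, -0.0], [-0.0, -0.0, -1.0]]
ft_force: [-0.6, 0.3, 0.2]
opening: 0.651
gripper_force: 0.0
```

>>> arm_command([
  [0,0,0,0,0.9],
  [0,0,0,0,0.9],
  [0,0,0,0,1],
  [0,0,0,0,1],
  [0,0,0,0,1],
], newtons=60)

```text
clock: 10.05
position: [0.4541, 0.1898, 0.0702]
ee_rot: [[-0.001, 1.0, 0.002], [1.0, 0.001, 0.001], [0.001, 0.002, -1.0]]
ft_force: [0.1, 0.0, 6.2]
opening: 0.267
gripper_force: 58.4
```

>>> arm_command([
  [0,0,-0.01,0,1],
  [0,0,-0.025,0,1],
  [0,0,-0.045,0,1],
  [0,0,-0.06,0,1],
  [0,0,-0.06,0,1],
])

```text
clock: 10.68
position: [0.4536, 0.1898, 0.1305]
ee_rot: [[-0.001, 1.0, 0.002], [1.0, 0.001, 0.001], [0.001, 0.002, -1.0]]
ft_force: [0.5, 0.6, -3.0]
opening: 0.267
gripper_force: 59.2
```

```bash
python3 st.py .609 .1704 .129
```

```text
10.675 p [0.4536 0.1898 0.1305] R [[-0.001, 1.0, 0.002], [1.0, 0.001, 0.001], [0.001, 0.002, -1.0]] F [ 0.5  0.6 -3. ] op 0.267 59.22968924045563 q [-0.52  0.7   0.04  2.07 -0.07  0.37 -0.41]
tool shift [-0.0195  0.1554  0.0018] turn 0.0011
```

>>> arm_command([
  [0,0.03,0,0,1],
  [-0.005,0.07,0,0,1],
  [-0.01,0.11,0,0,1],
  [-0.015,0.14,0,0,1],
  [-0.019,0.155,0,0,1],
])

```text
clock: 11.3
position: [0.6093, 0.1698, 0.1282]
ee_rot: [[0.0, 1.0, -0.001], [1.0, -0.0, -0.001], [-0.001, -0.001, -1.0]]
ft_force: [0.1, 1.1, -2.6]
opening: 0.268
gripper_force: 59.3
```

>>> arm_command([
  [0,0,0,0,1],
  [0,0,0,0,1],
  [0,0,0,0,1],
])

```text
clock: 11.68
position: [0.607, 0.1712, 0.1291]
ee_rot: [[-0.002, 1.0, -0.002], [1.0, 0.002, 0.0], [0.0, -0.002, -1.0]]
ft_force: [0.1, -0.4, -3.4]
opening: 0.264
gripper_force: 59.3
```

```bash
python3 st.py .609 .1704 .0702
python3 - <<'E'
from cell import imaging
import cv2
c=imaging.capture("side"); cv2.imwrite("pics/s5.png",cv2.resize(c["image"][120:320,280:520],None,fx=2.5,fy=2.5))
E
```

```text
11.675 p [0.607  0.1712 0.1291] R [[-0.002, 1.0, -0.002], [1.0, 0.002, 0.0], [0.0, -0.002, -1.0]] F [ 0.1 -0.4 -3.4] op 0.264 59.33883190155029 q [-0.37  0.83  0.04  1.65 -0.04  0.66 -0.31]
tool shift [-0.0008  0.0021  0.0589] turn 0.0021
```

View pics/s5.png

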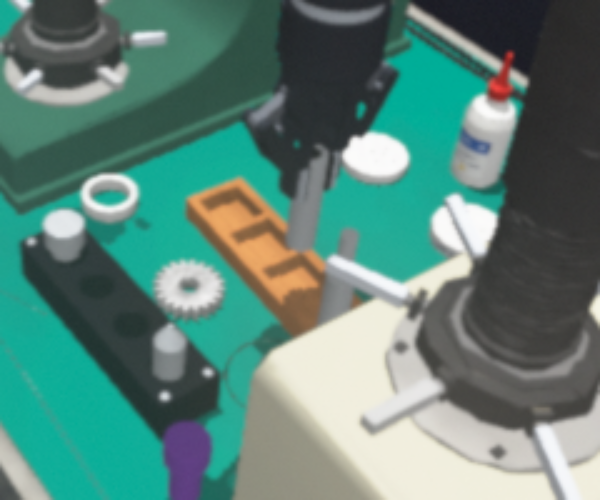

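The bored pin hangs at (305,215), above the third pocket (295,270) and left of the neck pin (345,265). Next it goes down and I release it.

>>> arm_command([
  [-0.001,0.001,0.02,0,1],
  [-0.001,0.002,0.04,0,1],
  [-0.001,0.002,0.052,0,1],
  [-0.001,0.002,0.058,0,1],
  [-0.001,0.002,0.059,0,1],
])

```text
clock: 12.35
position: [0.61, 0.1696, 0.0703]
ee_rot: [[-0.001, 1.0, -0.001], [1.0, 0.001, -0.0], [-0.0, -0.001, -1.0]]
ft_force: [-2.3, -1.3, 3.3]
opening: 0.269
gripper_force: 59.5
```

>>> arm_command([
  [0,0,0,0,1],
  [0,0,0.001,0,1],
])

```text
clock: 12.6
position: [0.6107, 0.1698, 0.0703]
ee_rot: [[-0.001, 1.0, 0.001], [1.0, 0.001, 0.0], [0.0, 0.001, -1.0]]
ft_force: [-2.4, -0.1, 11.1]
opening: 0.265
gripper_force: 60.3
```

```bash
python3 st.py .609 .1704 .0702
```

```text
12.6 p [0.6107 0.1698 0.0703] R [[-0.001, 1.0, 0.001], [1.0, 0.001, 0.0], [0.0, 0.001, -1.0]] F [-2.4 -0.1 11.1] op 0.265 60.254065990448 q [-0.36  0.92  0.03  1.66 -0.04  0.56 -0.3 ]
tool shift [ 0.0006 -0.0017  0.0001] turn 0.0009
```

>>> arm_command([
  [0,0,-0.001,0,0.5],
  [0,0,-0.001,0,0.2],
  [0,0,-0.001,0,-0.1],
  [0,0,-0.001,0,-0.3],
  [0,0,-0.001,0,-0.3],
])

```text
clock: 13.22
position: [0.6104, 0.1697, 0.0703]
ee_rot: [[-0.001, 1.0, 0.0], [1.0, 0.001, 0.0], [0.0, 0.0, -1.0]]
ft_force: [-0.9, -0.9, 0.3]
opening: 0.651
gripper_force: 0.0
```

>>> arm_command([
  [0,0,-0.01,0,-0.3],
  [0,0,-0.03,0,-0.3],
  [0,0,-0.06,0,-0.3],
  [0,0,-0.09,0,-0.3],
  [0,0,-0.09,0,-0.3],
])

```text
clock: 13.85
position: [0.6127, 0.1702, 0.1645]
ee_rot: [[-0.001, 1.0, 0.007], [1.0, 0.001, 0.002], [0.002, 0.007, -1.0]]
ft_force: [-0.0, 0.6, 1.1]
opening: 0.653
gripper_force: 0.0
```

```bash
python3 st.py .4555 .139 .145
```

```text
13.85 p [0.6127 0.1702 0.1645] R [[-0.001, 1.0, 0.007], [1.0, 0.001, 0.002], [0.002, 0.007, -1.0]] F [-0.   0.6  1.1] op 0.653 0.0 q [-0.37  0.79  0.04  1.62 -0.04  0.73 -0.31]
tool shift [-0.0311 -0.1573  0.0183] turn 0.0007
```

>>> arm_command([
  [0,-0.03,0,0,-0.3],
  [-0.01,-0.07,0,0,-0.3],
  [-0.02,-0.11,0,0,-0.3],
  [-0.031,-0.14,0,0,-0.3],
  [-0.031,-0.155,0,0,-0.3],
])

```text
clock: 14.48
position: [0.4531, 0.1372, 0.1606]
ee_rot: [[-0.0, 1.0, -0.002], [1.0, 0.0, -0.001], [-0.001, -0.002, -1.0]]
ft_force: [0.4, -0.5, -0.4]
opening: 0.65
gripper_force: 0.0
```

>>> arm_command([
  [0,0,0,0,-0.3],
  [0,0,0.02,0,-0.3],
  [0,0,0.03,0,-0.3],
  [0,0,0.03,0,-0.3],
])

```text
clock: 14.98
position: [0.4555, 0.1384, 0.1297]
ee_rot: [[-0.001, 1.0, -0.001], [1.0, 0.001, -0.0], [-0.0, -0.001, -1.0]]
ft_force: [-0.4, -0.0, 0.7]
opening: 0.649
gripper_force: 0.0
```

```bash
python3 st.py .4555 .139 .053
python3 - <<'E'
from cell import imaging
from h import *
c=imaging.capture("top");cv2.imwrite("pics/t6.png",cv2.resize(c["image"][130:280,290:490],None,fx=4,fy=4)); P=cloud(c); z=P[...,2]
b=np.zeros(z.shape,bool); b[145:195,320:450]=1
n,l,st,_=cv2.connectedComponentsWithStats((b&(z>.034)&(z<.125)).astype(np.uint8))
for i in range(1,n):
    q=P[l==i]; t=q[:,2].max(); tp=q[q[:,2]>t-.008]; print(len(q),round(t,3),np.round(tp.mean(0),4),np.round(q[q[:,2]<.06].mean(0),4))
E
```

```text
14.975 p [0.4555 0.1384 0.1297] R [[-0.001, 1.0, -0.001], [1.0, 0.001, -0.0], [-0.0, -0.001, -1.0]] F [-0.4 -0.   0.7] op 0.649 0.0 q [-0.41  0.69  0.03  2.11 -0.05  0.34 -0.34]
tool shift [0.0006 0.0001 0.0767] turn 0.0008
227 0.104 [0.6097 0.169  0.1001] [0.6028 0.174  0.048 ]
208 0.119 [0.6051 0.1203 0.115 ] [0.5991 0.1259 0.0463]
```

View pics/t6.png

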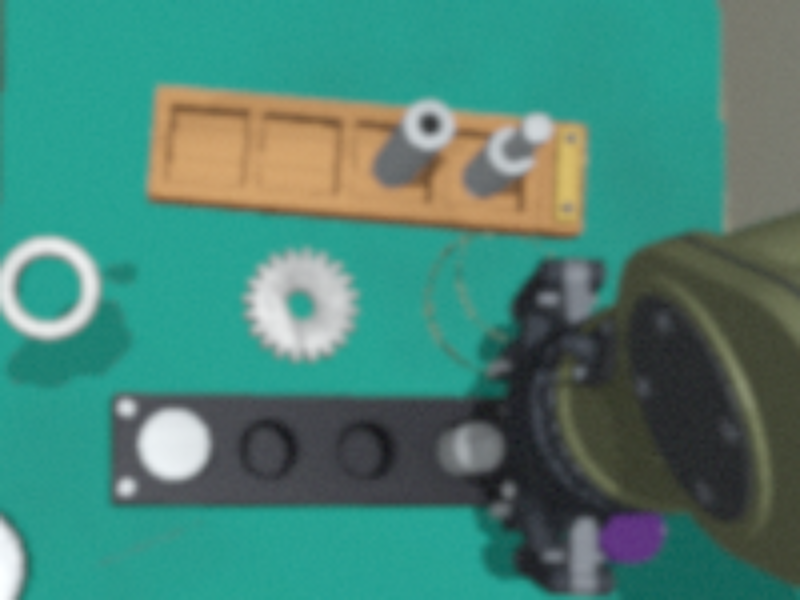

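Both placed pins stand where intended: the bored pin's top is at (430,122) and the neck pin's at (537,128), at the right heights. The gripper is over the cone pin (473,447), and the purple look-alike (632,535) is well clear of the fingers.

>>> arm_command([
  [0.0005,0,0.03,0,-0.3],
  [0.0005,0,0.055,0,-0.3],
  [0.0005,0,0.07,0,-0.3],
  [0.0005,0,0.076,0,-0.3],
  [0.0005,0,0.076,0,-0.3],
])

```text
clock: 15.65
position: [0.4555, 0.1391, 0.0545]
ee_rot: [[-0.001, 1.0, 0.0], [1.0, 0.001, 0.0], [0.0, 0.0, -1.0]]
ft_force: [0.1, -0.5, -0.1]
opening: 0.648
gripper_force: 0.0
```

>>> arm_command([
  [0,0,0,0,0.9],
  [0,0,0,0,0.9],
  [0,0,0,0,1],
  [0,0,0,0,1],
  [0,0,0,0,1],
], newtons=60)

```text
clock: 16.27
position: [0.456, 0.1392, 0.0551]
ee_rot: [[-0.001, 1.0, 0.002], [1.0, 0.001, 0.001], [0.001, 0.002, -1.0]]
ft_force: [-0.4, -0.4, 7.3]
opening: 0.26
gripper_force: 58.6
```

>>> arm_command([
  [0,0,-0.01,0,1],
  [0,0,-0.025,0,1],
  [0,0,-0.045,0,1],
  [0,0,-0.065,0,1],
  [0,0,-0.065,0,1],
])

```text
clock: 16.9
position: [0.4561, 0.1393, 0.121]
ee_rot: [[-0.001, 1.0, 0.003], [1.0, 0.001, 0.001], [0.001, 0.003, -1.0]]
ft_force: [-0.4, 0.4, -2.7]
opening: 0.255
gripper_force: 59.2
```

```bash
python3 st.py .612 .220 .118
```

```text
16.9 p [0.4561 0.1393 0.121 ] R [[-0.001, 1.0, 0.003], [1.0, 0.001, 0.001], [0.001, 0.003, -1.0]] F [-0.4  0.4 -2.7] op 0.255 59.17213320447445 q [-0.41  0.71  0.02  2.12 -0.05  0.31 -0.34]
tool shift [0.0806 0.156  0.0035] turn 0.001
```

>>> arm_command([
  [0.03,0.02,0,0,1],
  [0.06,0.05,0,0,1],
  [0.08,0.09,0,0,1],
  [0.08,0.13,0,0,1],
  [0.08,0.156,0,0,1],
])

```text
clock: 17.52
position: [0.6124, 0.2189, 0.1183]
ee_rot: [[-0.001, 1.0, -0.0], [1.0, 0.001, -0.001], [-0.001, -0.0, -1.0]]
ft_force: [-0.1, 0.6, -2.8]
opening: 0.256
gripper_force: 59.3
```

>>> arm_command([
  [0,0,0,0,1],
  [0,0,0,0,1],
  [0,0,0,0,1],
])

```text
clock: 17.9
position: [0.6097, 0.2194, 0.1189]
ee_rot: [[-0.002, 1.0, -0.002], [1.0, 0.002, -0.0], [-0.0, -0.002, -1.0]]
ft_force: [0.1, -0.3, -2.7]
opening: 0.255
gripper_force: 59.3
```

```bash
python3 st.py .612 .220 .0551
```

```text
17.9 p [0.6097 0.2194 0.1189] R [[-0.002, 1.0, -0.002], [1.0, 0.002, -0.0], [-0.0, -0.002, -1.0]] F [ 0.1 -0.3 -2.7] op 0.255 59.33076955014258 q [-0.44  0.87  0.05  1.59 -0.06  0.68 -0.36]
tool shift [0.0006 0.0025 0.0638] turn 0.0018
```

>>> arm_command([
  [0,0.001,0.02,0,1],
  [0,0.002,0.04,0,1],
  [0,0.002,0.054,0,1],
  [0,0.002,0.061,0,1],
  [0,0.002,0.063,0,1],
])

```text
clock: 18.52
position: [0.6131, 0.2191, 0.0556]
ee_rot: [[-0.001, 1.0, -0.001], [1.0, 0.001, -0.0], [-0.0, -0.001, -1.0]]
ft_force: [-0.0, 0.1, -2.7]
opening: 0.255
gripper_force: 59.4
```

>>> arm_command([
  [0,0,0,0,1],
  [0,0,0.001,0,1],
])

```text
clock: 18.77
position: [0.6138, 0.2194, 0.056]
ee_rot: [[-0.001, 1.0, 0.001], [1.0, 0.001, 0.001], [0.001, 0.001, -1.0]]
ft_force: [-0.2, -0.1, -2.4]
opening: 0.261
gripper_force: 59.4
```

```bash
python3 st.py .612 .220 .0551
```

```text
18.775 p [0.6138 0.2194 0.056 ] R [[-0.001, 1.0, 0.001], [1.0, 0.001, 0.001], [0.001, 0.001, -1.0]] F [-0.2 -0.1 -2.4] op 0.261 59.36351428996204 q [-0.44  0.96  0.04  1.61 -0.06  0.57 -0.36]
tool shift [ 0.0006 -0.0018  0.0009] turn 0.001
```

Not quite on the floor yet, so a touch lower before I release it.

>>> arm_command([
  [0,-0.001,0.001,0,1],
  [0,-0.001,0.002,0,1],
  [0,-0.001,0.002,0,1],
])

```text
clock: 19.15
position: [0.6133, 0.2194, 0.0552]
ee_rot: [[-0.001, 1.0, 0.002], [1.0, 0.001, 0.001], [0.001, 0.002, -1.0]]
ft_force: [-1.3, -0.3, 8.1]
opening: 0.262
gripper_force: 60.7
```

>>> arm_command([
  [0,0,0,0,0.5],
  [0,0,0,0,0.2],
  [0,0,0,0,-0.1],
  [0,0,0,0,-0.3],
  [0,0,0,0,-0.3],
])

```text
clock: 19.77
position: [0.6122, 0.2192, 0.0532]
ee_rot: [[-0.001, 1.0, -0.0], [1.0, 0.001, 0.0], [0.0, -0.0, -1.0]]
ft_force: [0.5, -1.4, -0.8]
opening: 0.647
gripper_force: 0.0
```

>>> arm_command([
  [0,0,-0.01,0,-0.3],
  [0,0,-0.03,0,-0.3],
  [0,0,-0.06,0,-0.3],
  [0,0,-0.09,0,-0.3],
  [0,0,-0.09,0,-0.3],
])

```text
clock: 20.4
position: [0.6147, 0.2199, 0.1476]
ee_rot: [[-0.001, 1.0, 0.007], [1.0, 0.001, 0.003], [0.003, 0.007, -1.0]]
ft_force: [0.3, 0.5, 0.5]
opening: 0.649
gripper_force: 0.0
```

```bash
python3 st.py .4525 .2885 .15
```

```text
20.4 p [0.6147 0.2199 0.1476] R [[-0.001, 1.0, 0.007], [1.0, 0.001, 0.003], [0.003, 0.007, -1.0]] F [0.3 0.5 0.5] op 0.649 0.0 q [-0.44  0.83  0.06  1.57 -0.06  0.73 -0.36]
tool shift [ 0.0687 -0.1621 -0.0034] turn 0.0007
```

>>> arm_command([
  [0.01,-0.03,0,0,-0.4],
  [0.025,-0.07,0,0,-0.4],
  [0.045,-0.11,0,0,-0.4],
  [0.06,-0.145,0,0,-0.4],
  [0.069,-0.16,0,0,-0.4],
])

```text
clock: 21.02
position: [0.45, 0.2889, 0.1435]
ee_rot: [[-0.003, 1.0, -0.002], [1.0, 0.003, 0.0], [0.0, -0.002, -1.0]]
ft_force: [-0.1, 0.1, 0.1]
opening: 0.696
gripper_force: 0.0
```

>>> arm_command([
  [0,0,0,0,-0.4],
  [0,0,0.01,0,-0.4],
  [0,0,0.01,0,-0.4],
  [0,0,0.01,0,-0.4],
])

```text
clock: 21.52
position: [0.4529, 0.2873, 0.133]
ee_rot: [[0.001, 1.0, 0.0], [1.0, -0.001, -0.0], [-0.0, 0.0, -1.0]]
ft_force: [0.2, 0.1, -0.0]
opening: 0.7
gripper_force: 0.0
```

```bash
python3 st.py .4525 .2885 .053;  python3 - <<'E'
from cell import imaging
import cv2
c=imaging.capture("side"); cv2.imwrite("pics/s7.png",cv2.resize(c["image"][100:300,240:480],None,fx=2.5,fy=2.5))
E
```

```text
21.525 p [0.4529 0.2873 0.133 ] R [[0.001, 1.0, 0.0], [1.0, -0.001, -0.0], [-0.0, 0.0, -1.0]] F [ 0.2  0.1 -0. ] op 0.7 0.0 q [-0.69  0.74  0.07  1.94 -0.1   0.47 -0.55]
tool shift [ 0.0012 -0.0005  0.08  ] turn -0.0005
```

View pics/s7.png

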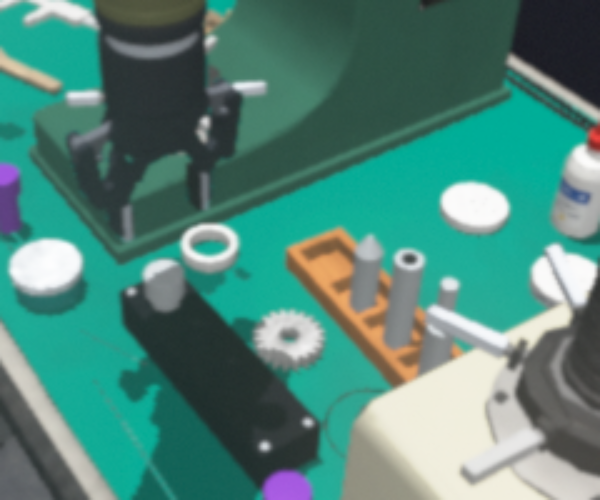

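The cone (367,275), bored (405,300) and neck (440,330) pins all stand in order in the tray. The fingers (125,220) and (205,190) straddle the drum pin (163,285), so I'll go down and grasp it.

>>> arm_command([
  [0.001,0,0.03,0,-0.4],
  [0.001,0,0.055,0,-0.4],
  [0.001,0,0.073,0,-0.4],
  [0.001,0,0.079,0,-0.4],
  [0.001,0,0.079,0,-0.4],
])

```text
clock: 22.2
position: [0.4524, 0.289, 0.0543]
ee_rot: [[-0.001, 1.0, 0.0], [1.0, 0.001, 0.0], [0.0, 0.0, -1.0]]
ft_force: [-0.0, 0.5, 0.5]
opening: 0.7
gripper_force: 0.0
```

>>> arm_command([
  [0,0,0,0,0.9],
  [0,0,0,0,0.9],
  [0,0,0,0,1],
  [0,0,0,0,1],
  [0,0,0,0,1],
], newtons=60)

```text
clock: 22.82
position: [0.4529, 0.2894, 0.0553]
ee_rot: [[-0.001, 1.0, 0.002], [1.0, 0.001, 0.001], [0.001, 0.002, -1.0]]
ft_force: [0.5, -0.6, 6.3]
opening: 0.371
gripper_force: 59.2
```

>>> arm_command([
  [0,0,-0.01,0,1],
  [0,0,-0.025,0,1],
  [0,0,-0.045,0,1],
  [0,0,-0.065,0,1],
  [0,0,-0.065,0,1],
])

```text
clock: 23.45
position: [0.4528, 0.2895, 0.121]
ee_rot: [[-0.001, 1.0, 0.002], [1.0, 0.001, 0.002], [0.002, 0.002, -1.0]]
ft_force: [0.2, -0.6, -3.4]
opening: 0.377
gripper_force: 60.0
```

```bash
python3 st.py .615 .270 .118
```

```text
23.45 p [0.4528 0.2895 0.121 ] R [[-0.001, 1.0, 0.002], [1.0, 0.001, 0.002], [0.002, 0.002, -1.0]] F [ 0.2 -0.6 -3.4] op 0.377 60.01879692077637 q [-0.69  0.76  0.07  1.94 -0.11  0.44 -0.55]
tool shift [-0.0197  0.1622  0.0034] turn 0.0011
```

>>> arm_command([
  [0,0.03,0,0,1],
  [-0.005,0.07,0,0,1],
  [-0.01,0.11,0,0,1],
  [-0.015,0.145,0,0,1],
  [-0.019,0.163,0,0,1],
])

```text
clock: 24.08
position: [0.6165, 0.2688, 0.1182]
ee_rot: [[0.001, 1.0, -0.0], [1.0, -0.001, -0.001], [-0.001, -0.0, -1.0]]
ft_force: [-0.8, -0.4, -3.1]
opening: 0.378
gripper_force: 60.3
```

>>> arm_command([
  [0,0,0,0,1],
  [0,0,0,0,1],
  [0,0,0,0,1],
])

```text
clock: 24.45
position: [0.6136, 0.271, 0.119]
ee_rot: [[-0.002, 1.0, -0.002], [1.0, 0.002, 0.0], [0.0, -0.002, -1.0]]
ft_force: [-0.1, -0.1, -3.3]
opening: 0.376
gripper_force: 60.3
```

```bash
python3 st.py .615 .270 .0553
```

```text
24.45 p [0.6136 0.271  0.119 ] R [[-0.002, 1.0, -0.002], [1.0, 0.002, 0.0], [0.0, -0.002, -1.0]] F [-0.1 -0.1 -3.3] op 0.376 60.32946825027466 q [-0.51  0.89  0.06  1.52 -0.07  0.73 -0.42]
tool shift [-0.001   0.0015  0.0637] turn 0.0025
```

>>> arm_command([
  [-0.0005,0.001,0.02,0,1],
  [-0.0005,0.001,0.04,0,1],
  [-0.0005,0.001,0.054,0,1],
  [-0.0005,0.001,0.061,0,1],
  [-0.0005,0.001,0.063,0,1],
])

```text
clock: 25.08
position: [0.6161, 0.2696, 0.0556]
ee_rot: [[-0.001, 1.0, -0.001], [1.0, 0.001, -0.0], [-0.0, -0.001, -1.0]]
ft_force: [0.3, -0.3, -2.4]
opening: 0.374
gripper_force: 60.3
```

>>> arm_command([
  [0,0,0,0,1],
  [0,0,0.001,0,1],
  [0,0,0.001,0,1],
])

```text
clock: 25.45
position: [0.6164, 0.2698, 0.0557]
ee_rot: [[-0.001, 1.0, 0.001], [1.0, 0.001, 0.0], [0.0, 0.001, -1.0]]
ft_force: [1.2, 0.2, -3.8]
opening: 0.375
gripper_force: 60.3
```

```bash
python3 st.py .615 .270 .0553
```

```text
25.45 p [0.6164 0.2698 0.0557] R [[-0.001, 1.0, 0.001], [1.0, 0.001, 0.0], [0.0, 0.001, -1.0]] F [ 1.2  0.2 -3.8] op 0.375 60.328288078308105 q [-0.51  0.98  0.05  1.53 -0.07  0.63 -0.42]
tool shift [ 0.0002 -0.0014  0.0004] turn 0.0011
```

>>> arm_command([
  [0,-0.001,0.001,0,1],
  [0,-0.001,0.002,0,1],
  [0,-0.001,0.002,0,1],
])

```text
clock: 25.82
position: [0.6163, 0.2699, 0.0554]
ee_rot: [[-0.001, 1.0, 0.003], [1.0, 0.001, 0.001], [0.001, 0.003, -1.0]]
ft_force: [-1.7, -0.6, 9.5]
opening: 0.375
gripper_force: 61.6
```

>>> arm_command([
  [0,0,0,0,0.3],
  [0,0,0,0,0.1],
  [0,0,0,0,-0.2],
  [0,0,0,0,-0.4],
  [0,0,0,0,-0.4],
])

```text
clock: 26.45
position: [0.6151, 0.2697, 0.0531]
ee_rot: [[-0.001, 1.0, -0.0], [1.0, 0.001, 0.0], [0.0, -0.0, -1.0]]
ft_force: [-0.5, -0.1, 0.0]
opening: 0.701
gripper_force: 0.0
```

>>> arm_command([
  [0,0,-0.01,0,-0.4],
  [0,0,-0.03,0,-0.4],
  [0,0,-0.06,0,-0.4],
  [0,0,-0.1,0,-0.4],
  [0,0,-0.12,0,-0.4],
])

```text
clock: 27.08
position: [0.6168, 0.2702, 0.1776]
ee_rot: [[-0.001, 1.0, 0.005], [1.0, 0.001, 0.002], [0.002, 0.005, -1.0]]
ft_force: [-0.5, -0.2, -0.7]
opening: 0.695
gripper_force: 0.0
```

>>> arm_command([
  [0,-0.04,0,0,-0.4],
  [0,-0.08,0,0,-0.4],
  [0,-0.13,0,0,-0.4],
  [0,-0.18,0,0,-0.4],
  [0,-0.2,0,0,-0.4],
])

```text
clock: 27.7
position: [0.4123, 0.2697, 0.1748]
ee_rot: [[-0.003, 1.0, -0.001], [1.0, 0.003, 0.001], [0.001, -0.001, -1.0]]
ft_force: [0.7, 0.3, 0.9]
opening: 0.696
gripper_force: 0.0
```

>>> arm_command([
  [0,0,0,0,-0.4],
  [0,0,0,0,-0.4],
  [0,0,0,0,-0.4],
])

```text
clock: 28.08
position: [0.4168, 0.2695, 0.1736]
ee_rot: [[0.0, 1.0, 0.002], [1.0, -0.0, 0.001], [0.001, 0.002, -1.0]]
ft_force: [-0.0, 0.3, 0.2]
opening: 0.698
gripper_force: 0.0
```

```bash
python3 st.py
python3 - <<'E'
from cell import imaging
from h import *
c=imaging.capture("top");cv2.imwrite("pics/t8.png",c["image"]); P=cloud(c); z=P[...,2]
b=np.zeros(z.shape,bool); b[145:195,320:450]=1
n,l,st,_=cv2.connectedComponentsWithStats((b&(z>.034)&(z<.125)).astype(np.uint8))
for i in range(1,n):
    q=P[l==i]; t=q[:,2].max(); tp=q[q[:,2]>t-.008]; print(len(q),round(t,3),np.round(tp.mean(0),4))
E
```

```text
28.075 p [0.4168 0.2695 0.1736] R [[0.0, 1.0, 0.002], [1.0, -0.0, 0.001], [0.001, 0.002, -1.0]] F [-0.   0.3  0.2] op 0.698 0.0 q [-0.71  0.63  0.07  2.02 -0.09  0.49 -0.58]
243 0.073 [0.6158 0.2692 0.0697]
229 0.103 [0.6098 0.169  0.1   ]
155 0.086 [0.6119 0.2191 0.081 ]
209 0.118 [0.6051 0.1201 0.1145]
```

View pics/t8.png

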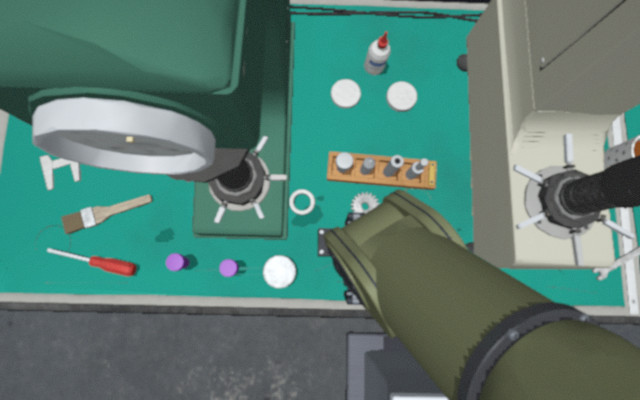

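All four specimens stand in the tray: drum (344,161), cone (369,166), bored (397,161) and neck (420,165). Their tops are at the expected heights and within 2 mm of the pocket centres, and the ring, gear and tin haven't moved.

```bash
python3 -c "
from cell import bot
print(bot.hand_in())"
```

```text
the job is handed in; nothing more can be done
None
```

The four specimens stand upright in the tray in height order from the brass bar (neck, bored, cone, drum), nothing else was shifted, and I handed the job in at about 28 s of the 106 s allowed; the hand-in gave no verdict.

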